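# Lift a rack of glass negatives out of its rinse tank with the lifting hanger

### The job

Take the blue-handled lifting hanger from its fork stand, thread its two steel loops over the free end of the plate rack's top rail inside the clear tank, and slide it along to the red balance band while the rack still stands in the tank. Then lift the rack straight up until its feet are well clear above the rim of the tank, and finish while holding it there over the tank, level and still, hanging from the hanger alone, for the plates to be looked over. Keep the gripper itself off the rack and its plates, do not tip the rack over, and leave the things round about where they are.

Things in the scene. Friction and masses are not known exactly. Their poses are not given: they have to be found in the camera images.
- hanger: Lifting hanger, 60 x 40 x 104 mm, 0.1 kg. Origin: centre of its underside; z up, y the way a rail passes through its loops. Two closed upright loops of 6 mm rod at y = -14 and +14 mm (34 mm over all), inside 28 mm wide, V bottom, closed at z = 47. Above: splash guard plate z = 52 to 56, resting on the stand's fork; then blue handle 40 (x) x 22 (y) mm, z = 56 to 104: pinch it from above across y.
- hanger_grip (a point): Middle of the hanger's blue handle, 82 mm above its underside: the point to pinch (22 mm below the top of the handle, 26 mm above the splash guard).
- hanger_seat (a point): Point midway between the hanger's two loops, 12.9 mm above its underside: the rail's axis lies here when the rail sits in the V bottoms; the rail has room to stand up to 30 mm higher in the loops. Axes of the hanger.
- stand: Fixed stand: white base 100 x 130 x 8 mm, two aluminium fork arms along its y, 42 mm apart, top at 62 mm, 4 mm lips round the hanger's splash guard; nothing higher than 66 mm. Origin: on the table under the parked hanger, same axes as the hanger. The hanger comes out straight up, over 60 mm, before it moves aside.
- tank: Fixed, empty tank of clear acrylic with grey edges, outside 128 (x) x 212 (y) x 118 mm (z), walls and floor 5 mm. Origin: on the table under its middle.
- tank_rim (a point): Centre of the tank's open top, at the height of the rim, 118 mm above the table.
- rack: Loose steel rack in the tank, 88 (x) x 178 (y) x 112 mm, 0.3 to 0.5 kg, five dark glass plates fixed in its -y half, their tops at z = 78 mm. Origin: centre of its underside; z up, y along the rail. Rail: 8 mm round bar, axis at z = 106, held by an A-frame at y = -86 mm only, free end at y = +30 with a black 13 mm ball. From the ball to the tank's end wall at least 55 mm are free.
- rack_mark (a point): Middle of the 12 mm long red balance band, on the rail's axis, 60 mm from the free end, straight above the rack's centre of mass: lifted here the rack hangs level. Axes of the rack.
- rack_tip (a point): Centre of the black ball at the free end of the rail, on its axis. Axes of the rack: the rail runs from here towards -y.
- loupe: Hand magnifier lying on the table, 68 x 173 x 14 mm; leave alone.
- squeeze_bottle: White squeeze bottle standing on the table, 70 mm wide, 231 mm high; leave alone.
- tape_roll_0: Cream roll of tape lying flat, 74 mm wide, 19 mm high; leave alone.
There are look-alikes about, which are no part of the job. Leave any yellow look-alike of the hanger alone.

How it is judged:
On the way:
1. the hanger is on the rail at the red band (within 12 mm along the rail, rail inside the loops) while the rack still stands in the tank (y of hanger_seat in the frame of rack_mark between -0.012 and 0.012 m and x of hanger_seat in the frame of rack_mark between -0.014 and 0.014 m and z of hanger_seat in the frame of rack_mark between -0.03 and 0.004 m and z of rack in the frame of tank_rim below -0.107 m), for 0.2 s.
At the end, for the whole second after the job is handed in: The gripper holds the hanger, and the rack hangs from it alone over the tank: feet over 15 mm above the rim, centre within 50 mm of the tank's, tilt under 5 degrees, at rest (20 mm/s, 0.25 rad/s), hanger within 13 mm of the red band, rack touching neither tank nor robot (z of rack in the frame of tank_rim above 0.015 m and horizontal distance between rack and tank below 0.05 m and angle between rack's own z axis and vertical below 0.09 rad and linear speed of rack below 0.02 m/s and angular speed of rack below 0.25 rad/s and y of hanger_seat in the frame of rack_mark between -0.013 and 0.013 m and contact force between rack and hanger above 1.5 N and contact force between hanger and the fingers above 2 N and contact force between rack and tank below 0.05 N and contact force between rack and the arm below 0.05 N and contact force between rack and the fingers below 0.05 N); the arm keeps its last pose, push and grip.
It fails at once if the robot touches the rack or its plates itself (contact force between rack and the fingers above 1 N or contact force between rack and the arm above 1 N).
It fails at once if the rack is tipped by more than 20 degrees (angle between rack's own z axis and vertical above 0.35 rad).
It fails at once if the magnifier, squeeze bottle or tape is moved by more than 30 mm (distance of any of loupe, squeeze_bottle, tape_roll_0 from where it was at the start of the episode above 0.03 m).
It also fails if it takes over 58 s, if anything falls off the work surface, if the arm or the gripper's body presses on something with over 40 N, if the wrist force passes 120 N, or if a joint passes its speed limit or range.

### The arm

A 6-joint arm with a two-finger parallel gripper is mounted at the origin on the work surface; the furniture and walls round the work are solid. World frame = base frame: x ahead of the robot, y to its left, z up, the work surface at z = 0. Lengths are in m, angles in rad, forces in N, time in s.
With the tool pointing down it reaches from about 0.375 to 0.825 m from the base axis. Payload 5.5 kg.
Tool frame: the origin (TCP) lies midway between the tips of the shut fingers; the grasp point (between the pads) lies 19 mm behind it; z points along the fingers, y is the direction in which the jaws open and shut (so a half turn about z gives the same grasp; the last joint's range is limited). The gripper opens to 85 mm and grips with 20 to 120 N. Pads are 22 mm wide; open, the fingers measure 114 mm over their backs; the gripper's body (76 mm by 85 mm) begins 54 mm behind the grasp point. The pads swing forward as they close: fully open they stand 13 mm farther back than shut.
Start: joints at [1.209, 0.314, -0.047, 1.21, 0, 1.571], TCP at [0.212, 0.561, 0.231] pointing down, gripper open.
Joint ranges: [-2.67, 2.67], [-0.69, 1.73], [-1.03, 1.25], [-2.08, 2.16], [-1.42, 1.45], [-3.14, 3.14]. Speed limits (rad/s): [2.39, 2.39, 3.01, 3.14, 3.14, 3.14].

### API

Orientations are given as a 3x3 rotation matrix whose columns are the frame's x, y, z axes.
In Python, from cell import bot, imaging gives the robot as it stands.
- The arm moves only by the tool play_rows, never from a script. Its argument "commands" is a list that holds one entry, the list of rows, each a list of 7 numbers: the turn, a rotation vector about the tool's x, y, z in rad, then the shift along the tool's x, y, z in m, then the gripper's target within -1 to 1 (shut at 1, half-way at 0, fully open at -1). In form: [[[rx, ry, rz, x, y, z, grip], ...]]. A call has 1 to 12 rows; each row shifts and turns the commanded pose from where the row before left it, along the tool's axes as they then stand; what a row does not reach is not made up. A row lasts 1/8 s, in which the tool goes at most 62.5 mm and 10.7 degrees, less where a joint would pass 70% of its speed; a pose out of reach is approached as far as the arm can. A call with a gripper value outside its range is refused whole. The fingers move at their own pace and stop on an object; "grip_force" is the grip in N (left out, the last holds). Time passes only in rows, so rows that do not move let the fingers close. It gives the time, the measured TCP pose, the force and the opening at its end, in the units of the state.
- bot.read_state(): the state, without advancing time (a new reading comes with each control period).
- imaging.read_camera(name): name is "scene" or "top" or "wrist"; returns the picture (420x560x3 uint8, red, green, blue); there is no depth.
- imaging.camera_model(name): a dict with "fovy" (degrees; the focal length in pixels is half the picture's height over the tangent of half this angle, whatever the lens; pixels are square), "cx", "cy" (the principal point, pixels), "k1" (the pictures are not rectified: a ray, as slopes to the right and down, at radius r is drawn at 1 + k1 r^2 times it, then the intrinsics apply), "extrinsics" (4x4, takes a point from world to camera coordinates). Camera axes: x right, y down, z forward; pixel columns grow to the right and rows downward; lengths in m; the calibration is good to about 2 mm. A picture is of the moment at which its call begins: read the wrist's pose just before it. camera_model takes no time and is no camera call; for the wrist camera it gives the pose at the moment of the call.
- bot.hand_in(): hands the job in, once; it reports no verdict.
Trained networks look in the newest picture that a camera, given by its name, has taken for a name from the list of things; names that differ only in an ending like _2 or _b are one class to them, and where a whole thing is asked for, a point or a joint stands for the part that bears it (a point fixed in the world has none). Each returns a list of dicts, best first, with "conf" (0 to 1); they miss things now and then, are a little off and sometimes report something else, mostly with a low value. They report only what shows in the picture. A call takes as long as a camera call. They do not tell look-alikes from the thing itself.
- imaging.look_for(target, camera): "point" ([x, y, z] in m, in world coordinates, good to about 4 mm: the middle of the surface that is visible of it).
- imaging.outline_of(target, camera): "mask" (420x560 bool, what is visible of it).
The state is a dict: "time_s": time; "q": joint angles; "joint_velocities": joint speeds; "effort": joint torques, N m; "tcp_pos": TCP position; "eef_rot": TCP orientation; "force": force on the tool from outside, world axes, zero at the start; "ft_torque": the same for the moment, N m; "opening": finger opening in m.
Only numpy, scipy, OpenCV 4.12 (cv2) and the standard library are available. Lean on these libraries where they do the work, as an engineer would, in place of code of your own. Each camera call takes 0.05 s, during which the arm holds its last target.

## Working session

There is one attempt and no reset: what is moved stays moved. The work goes in short steps, Python scripts to look and compute and a tool call to move; the robot and the scene stay as the last step left them, time stands still between calls to the robot, and variables do not carry over. Pictures are saved under pics/ and viewed, and the job is handed in when it is done.

Besides the shell and the picture viewer there is one more tool, called after "Call:" by a JSON object that holds its "op" and its "data", one argument or row to a line. play_rows: Moves the arm, as the interface text tells. Its arguments: {"type":"object","properties":{"commands":{"type":"array"},"grip_force":{"type":"number"}},"required":["commands"]}

```bash
ls; mkdir -p pics
python3 - <<'E'
from cell import bot, imaging
import cv2,numpy as np
s=bot.read_state();print({k:np.round(v,3).tolist() for k,v in s.items()})
for c in ["scene","top","wrist"]:
    im=imaging.read_camera(c);cv2.imwrite(f"pics/{c}0.png",im[:,:,::-1])
    m=imaging.camera_model(c);print(c,{k:np.round(v,3).tolist() for k,v in m.items()})
    for t in ["hanger","hanger_grip","stand","tank","rack","rack_mark","rack_tip","loupe","squeeze_bottle","tape_roll_0"]:
        print(t,[(np.round(d["point"],3).tolist(),round(d["conf"],2)) for d in imaging.look_for(t,c)])
E
```

```text
pics
{'time_s': 0.0, 'q': [1.209, 0.314, -0.048, 1.21, 0.0, 1.571], 'joint_velocities': [0.002, 0.0, -0.001, -0.001, 0.001, -0.0], 'effort': [0.001, -53.96, 33.974, 0.019, 0.0, 0.0], 'tcp_pos': [0.212, 0.561, 0.23], 'eef_rot': [[-0.935, 0.354, -0.001], [0.354, 0.935, -0.002], [0.0, -0.002, -1.0]], 'force': [0.286, 0.492, 0.792], 'ft_torque': [0.046, -0.033, 0.015], 'opening': 0.085}
scene {'fovy': 43.97, 'cx': 286.817, 'cy': 209.181, 'k1': -0.112, 'extrinsics': [[0.58, -0.814, -0.004, -0.327], [-0.637, -0.451, -0.625, 0.397], [0.507, 0.365, -0.781, 1.196], [0.0, 0.0, 0.0, 1.0]]}
hanger [([0.422, 0.214, 0.084], 0.9), ([0.292, 0.198, 0.066], 0.78), ([0.45, 0.353, 0.064], 0.65), ([0.689, -0.388, 0.117], 0.56)]
hanger_grip [([0.448, 0.352, 0.066], 0.85), ([0.423, 0.219, 0.081], 0.8), ([0.291, 0.198, 0.063], 0.54), ([0.703, 0.101, 0.016], 0.31)]
stand [([0.418, 0.197, 0.007], 0.59)]
tank [([0.528, -0.146, 0.07], 0.98), ([0.422, 0.219, 0.085], 0.24)]
rack [([0.52, -0.2, 0.075], 0.88)]
rack_mark [([0.522, -0.202, 0.076], 0.87)]
rack_tip [([0.522, -0.201, 0.072], 0.95), ([0.418, 0.197, 0.007
[... 818 characters left out ...]
2, 0.058], 0.98)]
loupe [([0.344, -0.316, 0.01], 0.67)]
squeeze_bottle [([0.435, 0.222, 0.068], 0.74), ([0.698, -0.374, 0.151], 0.61)]
tape_roll_0 [([0.706, 0.099, 0.018], 0.91)]
wrist {'fovy': 71.308, 'cx': 285.141, 'cy': 211.277, 'k1': 0.022, 'extrinsics': [[0.354, 0.935, 0.0, -0.6], [0.886, -0.336, 0.319, -0.042], [0.299, -0.113, -0.948, 0.382], [0.0, 0.0, 0.0, 1.0]]}
hanger [([0.413, 0.237, 0.067], 0.83), ([0.285, 0.204, 0.069], 0.82), ([0.439, 0.366, 0.015], 0.78)]
hanger_grip [([0.417, 0.242, 0.064], 0.69), ([0.44, 0.362, 0.018], 0.62), ([0.285, 0.209, 0.066], 0.58)]
stand [([0.401, 0.232, 0.061], 0.55)]
tank []
rack []
rack_mark []
rack_tip []
loupe []
squeeze_bottle []
tape_roll_0 []
```

View pics/scene0.png

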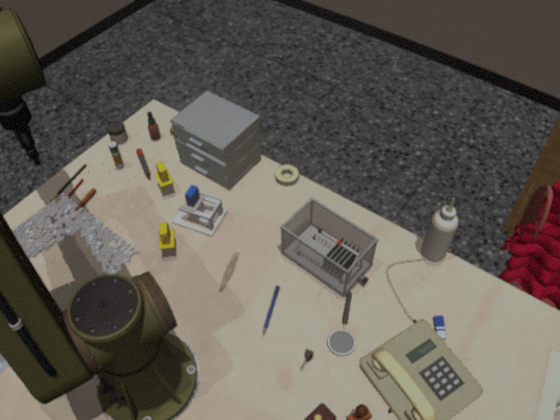

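View pics/top0.png

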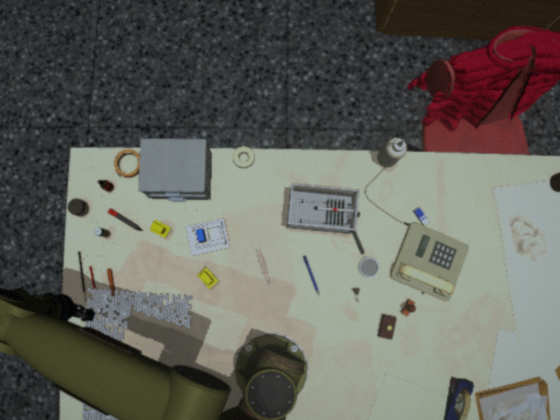

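View pics/wrist0.png

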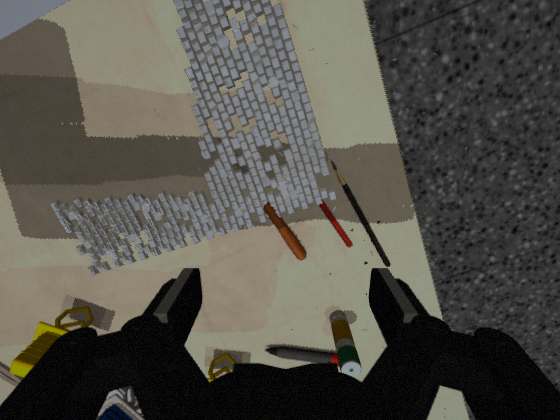

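Candidates for the hanger in the scene picture: the blue one on the white fork stand at about (193,195), and yellow look-alikes at (164,177) and (167,238). I choose the blue one by its description and check it in a crop.

Run:
```python
import cv2,numpy as np
s=cv2.imread("pics/scene0.png");t=cv2.imread("pics/top0.png")
a=cv2.resize(s[165:245,150:250],(500,400),interpolation=cv2.INTER_CUBIC)
b=cv2.resize(t[210:260,180:240],(480,400),interpolation=cv2.INTER_CUBIC)[:,:300+180]
cv2.imwrite("pics/c1.png",cv2.resize(np.hstack([a,b]),None,fx=.8,fy=.8))
a=cv2.resize(s[195:295,270:385],(460,400),interpolation=cv2.INTER_CUBIC)
b=cv2.resize(t[178:238,278:364],(516,360),interpolation=cv2.INTER_CUBIC)
cv2.imwrite("pics/c2.png",a);cv2.imwrite("pics/c3.png",b)
```

```text
(no output)
```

View pics/c1.png

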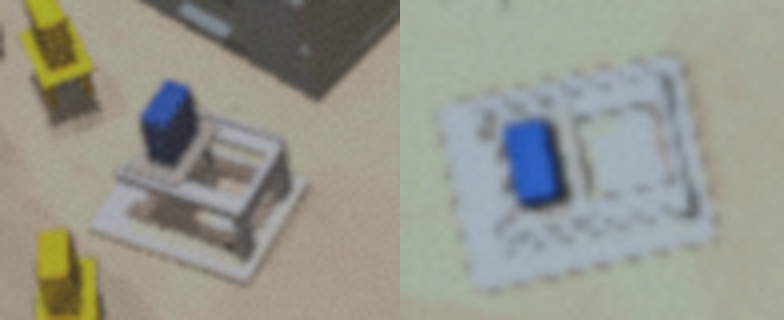

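View pics/c2.png

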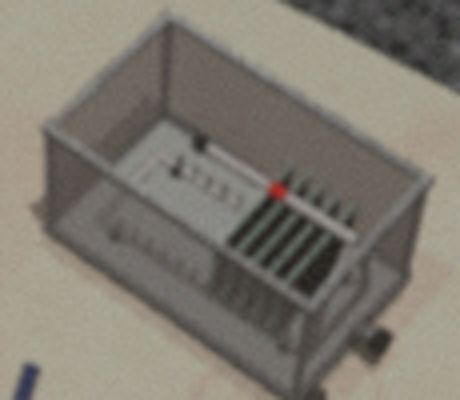

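View pics/c3.png

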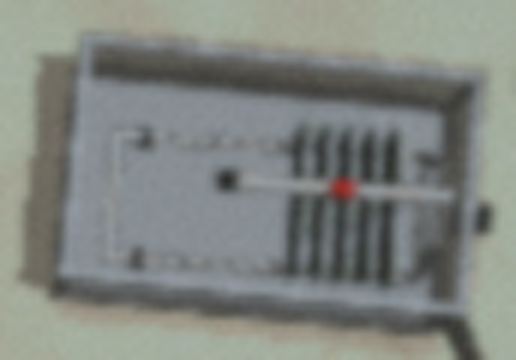

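The crop shows a blue handle on the white fork stand with its arms, so the choice is right. The rack's ball (scene crop 200,143) is at the +y end and the red band at (278,190). Next I measure both with the calibration.

```bash
cat > h.py <<'E'
import numpy as np, cv2
def K(m,h=420):
    f=h/2/np.tan(np.radians(m["fovy"])/2); return np.array([[f,0,m["cx"]],[0,f,m["cy"]],[0,0,1.]]),np.array([m["k1"],0,0,0.])
def ray(m,uv):
    k,d=K(m); p=cv2.undistortPoints(np.float64(uv).reshape(-1,1,2),k,d,criteria=(3,100,1e-10)) if False else cv2.undistortPoints(np.float64(uv).reshape(-1,1,2),k,d)
    p=p.reshape(-1,2); E=np.array(m["extrinsics"]); R=E[:3,:3]; C=-R.T@E[:3,3]
    return C,np.c_[p,np.ones(len(p))]@R
def onz(m,uv,z):
    C,d=ray(m,uv); return C+d*((z-C[2])/d[:,2:])
def proj(m,P):
    k,d=K(m);E=np.array(m["extrinsics"]);return cv2.projectPoints(np.float64(P).reshape(-1,1,3),cv2.Rodrigues(E[:3,:3])[0],E[:3,3],k,d)[0].reshape(-1,2)
def tri(rays):
    A=0;b=0
    for C,d in rays:
        d=d/np.linalg.norm(d);M=np.eye(3)-np.outer(d,d);A=A+M;b=b+M@C
    return np.linalg.solve(A,b)
def mask(im,c):
    h=cv2.cvtColor(im,cv2.COLOR_RGB2HSV);H,S,V=[h[...,i].astype(int) for i in range(3)]
    if c=="blue":return ((H>105)&(H<128)&(S>140)&(V>60)).astype(np.uint8)
    if c=="red":return (((H<8)|(H>172))&(S>150)&(V>100)).astype(np.uint8)
    if c=="black":return (V<60).astype(np.uint8)
def comps(mk,box,mn=5):
    x0,y0,x1,y1=box;n,l,s,c=cv2.connectedComponentsWithStats(mk[y0:y1,x0:x1])
    return [(s[i].tolist(),c[i]+[x0,y0]) for i in range(1,n) if s[i][4]>=mn]
E
python3 - <<'E'
from h import *
from cell import imaging
boxes={"scene":[(150,165,250,245),(270,195,385,295)],"top":[(180,210,240,260),(290,185,355,230)]}
R={}
for c in boxes:
    im=cv2.imread(f"pics/{c}0.png")[:,:,::-1].copy();m=imaging.camera_model(c)
    b=comps(mask(im,"blue"),boxes[c][0]);r=comps(mask(im,"red"),boxes[c][1],2);k=comps(mask(im,"black"),boxes[c][1],2)
    print(c,"blue",b);print("red",r);print("black",[x for x in k])
    for nm,l,z in(("blue",b,.114),("red",r,.111)):
        if l: uv=max(l,key=lambda x:x[0][4])[1]; print(nm,np.round(onz(m,uv,z),4)); R[c,nm]=ray(m,uv)
for nm in("blue","red"):
    print(nm,tri([(R[c,nm][0],R[c,nm][1][0]) for c in boxes]))
m=imaging.camera_model("wrist");E=np.array(m["extrinsics"]);print("wristC",-E[:3,:3].T@E[:3,3])
E
```

```text
scene blue [([36, 21, 11, 11, 63], array([191., 191.]))]
red [([68, 46, 3, 4, 10], array([339. , 242.2]))]
black [([81, 0, 2, 1, 2], array([351.5, 195. ])), ([100, 0, 4, 2, 6], array([371.5, 195.5])), ([105, 1, 2, 3, 5], array([375.6, 197.2])), ([109, 4, 4, 6, 13], array([380.23076923, 201.38461538])), ([85, 6, 4, 2, 6], array([356.83333333, 201.33333333])), ([93, 10, 2, 1, 2], array([363.5, 205. ])), ([97, 10, 5, 4, 15], array([369.2       , 206.66666667])), ([103, 15, 5, 3, 8], array([375.   , 210.875])), ([49, 34, 2, 3, 5], array([319.6, 230.2])), ([58, 50, 10, 11, 24], array([332.45833333, 250.04166667])), ([62, 52, 10, 12, 28], array([336.5, 252.5])), ([66, 55, 11, 12, 28], array([340.46428571, 255.21428571])), ([69, 57, 11, 12, 29], array([344.51724138, 257.75862069])), ([74, 60, 11, 14, 64], array([349.140625, 261.625   ])), ([92, 83, 5, 5, 17], array([364.05882353, 280.23529412]))]
blue [[0.43   0.2237 0.114 ]]
red [[ 0.5199 -0.1926  0.111 ]]
top blue [([17, 19, 8, 13, 79], array([200.43037975, 235.05063291]))]
red [([44, 23, 2, 3, 6], array([334.5, 209. ]))]
black [([52, 17, 2, 4, 4], array([342.75, 203.5 ])), ([49, 18, 1, 3, 3], array([339., 204.])), ([25, 22, 1, 2, 2], array([315. , 207.5])), ([48, 37, 1, 2, 2], array([338. , 222.5]))]
blue [[0.4317 0.2259 0.114 ]]
red [[ 0.5197 -0.1924  0.111 ]]
blue [0.43206496 0.22640235 0.11016752]
red [ 0.51977462 -0.19247538  0.11102078]
wristC [0.13580974 0.59055487 0.37513213]
```

Call:
{"op": "play_rows", "data": {
  "commands": [
    [[0, 0, 0, -0.0405, -0.0296, 0, -1], [0, 0, 0, -0.0405, -0.0296, 0, -1], [0, 0, 0, -0.0405, -0.0296, 0, -1], [0, 0, 0, -0.0405, -0.0296, 0, -1], [0, 0, 0, -0.0405, -0.0296, 0, -1], [0, 0, 0, -0.0405, -0.0296, 0, -1], [0, 0, 0, -0.0405, -0.0296, 0, -1], [0, 0, 0, -0.0405, -0.0296, 0, -1], [0, 0, -0.141, 0, 0, 0, -1], [0, 0, -0.141, 0, 0, 0, -1], [0, 0, -0.141, 0, 0, 0, -1], [0, 0, -0.141, 0, 0, 0, -1]]
  ]
}}

```text
time_s: 3.15
tcp_pos: [0.4316, 0.2249, 0.2314]
eef_rot: [[-0.979, -0.205, 0.0], [-0.205, 0.979, 0.0], [-0.0, 0.0, -1.0]]
force: [-0.1, 0.5, -0.3]
opening: 0.0854
```

```bash
cat > look.py <<'E'
from h import *
from cell import bot,imaging
import sys
s=bot.read_state();m=imaging.camera_model("wrist");im=imaging.read_camera("wrist")
cv2.imwrite(f"pics/{sys.argv[1]}.png",im[:,:,::-1]);np.save(f"pics/{sys.argv[1]}.npy",m,allow_pickle=True)
print(s["time_s"],np.round(s["tcp_pos"],4),np.round(s["eef_rot"],3).tolist(),"F",np.round(s["force"],2),"op",s["opening"],"q",np.round(s["q"],2))
E
python3 look.py w1
python3 - <<'E'
from h import *
im=cv2.imread("pics/w1.png")[:,:,::-1].copy();m=np.load("pics/w1.npy",allow_pickle=True).item()
for st,c in comps(mask(im,"blue"),(0,0,560,420),100): print(st,c,onz(m,c,.114))
# ball from earlier
from cell import imaging
a=ray(imaging.camera_model("scene"),[319.6,230.6]);b=ray(imaging.camera_model("top"),[315,207.7])
print(tri([(a[0],a[1][0]),(b[0],b[1][0])]), onz(imaging.camera_model("scene"),[319.6,230.6],.111),onz(imaging.camera_model("top"),[315,207.7],.111))
E
```

```text
3.15 [0.4316 0.2249 0.2314] [[-0.979, -0.205, 0.0], [-0.205, 0.979, 0.0], [-0.0, 0.0, -1.0]] F [-0.11  0.48 -0.27] op 0.08544845653828448 q [ 0.48  0.1  -0.31  1.16 -0.    0.27]
[275, 186, 24, 39, 803] [286.74968867 204.55790785] [[0.43093833 0.22651184 0.114     ]]
[ 0.52366142 -0.13150749  0.10788618] [[ 0.52202002 -0.13297456  0.111     ]] [[ 0.52292527 -0.13089034  0.111     ]]
```

View pics/w1.png

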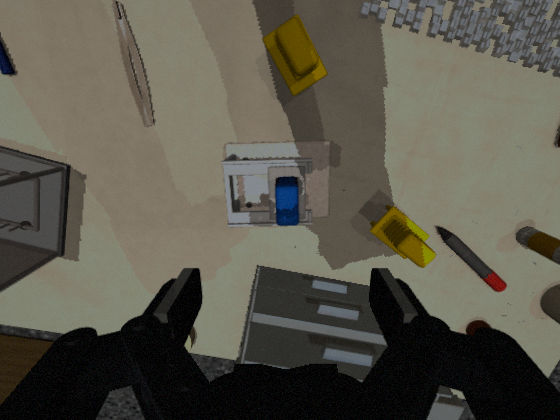

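Run:
```python
from h import *
im=cv2.imread("pics/w1.png")[:,:,::-1].copy();m=np.load("pics/w1.npy",allow_pickle=True).item()
cv2.imwrite("pics/w1c.png",cv2.resize(im[130:240,210:340,::-1],None,fx=5,fy=5,interpolation=cv2.INTER_CUBIC))
mk=mask(im,"blue");V=im.max(2)
ys,xs=np.nonzero(mk[170:240,260:320]);print(np.percentile(V[170:240,260:320][ys,xs],[10,30,50,70,90]))
for y in range(176,228,3): print(y,''.join('%4d'%V[y,x] if mk[y,x] else '   .' for x in range(270,304,2)))
```

```text
[ 66.   75.6 101.  119.  123. ]
176    .   .   .   .   .   .   .   .   .   .   .   .   .   .   .   .   .
179    .   .   .   .   .   .   .   .   .   .   .   .   .   .   .   .   .
182    .   .   .   .   .   .   .   .   .   .   .   .   .   .   .   .   .
185    .   .   .   .   .   .   .   .   .   .   .   .   .   .   .   .   .
188    .   .   .  85 108 108 109 107 108 108 109 111 111  94   .   .   .
191    .   .   .  99 116 124 124 124 123 123 119 126 119 100   .   .   .
194    .   .   .  94 119 126 124 123 124 122 122 123 121 100   .   .   .
197    .   .   .  91 115 122 123 122 122 118 123 121 122 102   .   .   .
200    .   .   .  85 116 121 120 122 121 120 122 122 118 100   .   .   .
203    .   .   .  73 112 123 123 121 122 123 122 121 119 101   .   .   .
206    .   .   .  85 110 123 123 120 122 119 118   .  98  63   .   .   .
209    .   .   .   .  62 111 100  66  66  65 112  69  67  63   .   .   .
212    .   .   .   .   .  61  69  67  68  68  68  64  67  62   .   .   .
215    .   .   .   .  61  65  65  77  65  69  67  68  74  70  61   .   .
218    .   .   .   .  68  79  86 103  82  72  85  83  87  68   .   .   .
221    .   .   .   .  67  79  81  89  83  83  83  75  77  69   .   .   .
224    .   .   .   .  62  71  68  70  66  68  67  65  67   .   .   .   .
227    .   .   .   .   .   .   .   .   .   .   .   .   .   .   .   .   .
```

View pics/w1c.png

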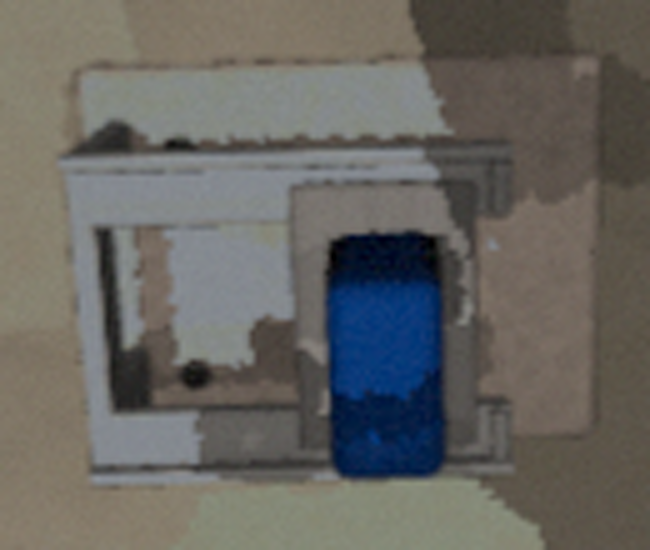

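Call:
{"op": "play_rows", "data": {
  "commands": [
    [[0, 0, 0, 0, 0.0015, 0.039, -1], [0, 0, 0, 0, 0, 0.039, -1], [0, 0, 0, 0, 0, 0.039, -1], [0, 0, 0, 0, 0, 0.0275, -1], [0, 0, 0, 0, 0, 0.011, -1], [0, 0, 0, 0, 0, 0, 1], [0, 0, 0, 0, 0, 0, 1], [0, 0, 0, 0, 0, 0, 1], [0, 0, 0, 0, 0, 0, 1], [0, 0, 0, 0, 0, 0, 1], [0, 0, 0, 0, 0, 0, 1], [0, 0, 0, 0, 0, 0, 1]]
  ],
  "grip_force": 70
}}

```text
time_s: 4.7
tcp_pos: [0.4321, 0.2269, 0.0769]
eef_rot: [[-0.98, -0.201, 0.002], [-0.201, 0.98, 0.001], [-0.002, 0.0, -1.0]]
force: [-0.8, -0.7, 6.9]
opening: 0.021
```

```bash
python3 look.py w2
```

```text
4.7 [0.4321 0.2269 0.0769] [[-0.98, -0.201, 0.002], [-0.201, 0.98, 0.001], [-0.002, 0.0, -1.0]] F [-0.82 -0.73  6.93] op 0.021003517724354888 q [ 0.48  0.23 -0.54  0.8  -0.    0.28]
```

View pics/w2.png

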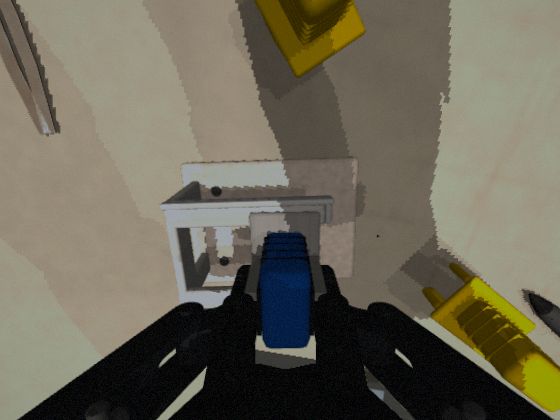

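Grip is on the handle (21 mm opening). Now I lift it out and carry it towards the tank's +y end.

Call:
{"op": "play_rows", "data": {
  "commands": [
    [[0, 0, 0, 0, 0, -0.02, 1], [0, 0, 0, 0, 0, -0.045, 1], [0, 0, 0, 0, 0, -0.05, 1], [0, 0, 0, 0, 0, -0.05, 1], [0, 0, 0, -0.0087, -0.0472, -0.01, 1], [0, 0, 0, -0.0087, -0.0472, 0, 1], [0, 0, 0, -0.0087, -0.0472, 0, 1], [0, 0, 0, -0.0087, -0.0472, 0, 1], [0, 0, 0, -0.0087, -0.0472, 0, 1], [0, 0, 0, -0.0087, -0.0472, 0, 1], [0, 0, 0.1255, 0, 0, 0, 1], [0, 0, 0.1255, 0, 0, 0, 1]]
  ]
}}

```text
time_s: 6.25
tcp_pos: [0.5392, -0.0413, 0.2505]
eef_rot: [[-0.999, 0.055, -0.001], [0.055, 0.999, 0.0], [0.001, 0.0, -1.0]]
force: [0.2, 0.7, -1.1]
opening: 0.0213
```

Call:
{"op": "play_rows", "data": {
  "commands": [
    [[0, 0, 0, 0, 0, 0, 1]]
  ]
}}

```text
time_s: 6.38
tcp_pos: [0.5391, -0.0407, 0.2507]
eef_rot: [[-0.999, 0.048, -0.0], [0.048, 0.999, 0.0], [0.0, 0.0, -1.0]]
force: [-0.0, -0.5, -0.8]
opening: 0.0214
```

```bash
python3 look.py w3
```

```text
6.375 [ 0.5391 -0.0407  0.2507] [[-0.999, 0.048, -0.0], [0.048, 0.999, 0.0], [0.0, 0.0, -1.0]] F [-0.03 -0.48 -0.81] op 0.021412779799294186 q [-0.08  0.19 -0.16  1.22  0.   -0.03]
```

View pics/w3.png

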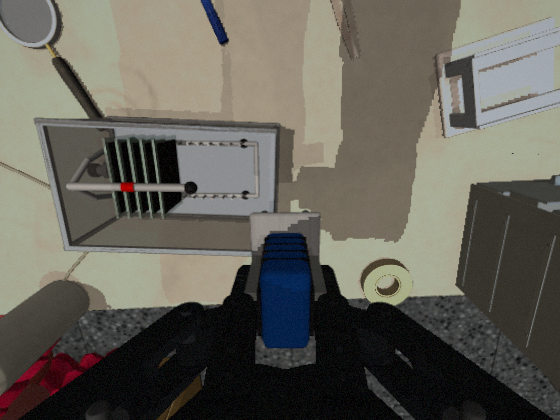

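Run:
```python
from h import *
im=cv2.imread("pics/w3.png")[:,:,::-1].copy();m=np.load("pics/w3.npy",allow_pickle=True).item()
cv2.imwrite("pics/w3c.png",cv2.resize(im[110:270,30:290,::-1],None,fx=3,fy=3,interpolation=cv2.INTER_CUBIC))
cv2.imwrite("pics/w3d.png",cv2.resize(im[200:360,230:340,::-1],None,fx=3.5,fy=3.5,interpolation=cv2.INTER_CUBIC))
r=comps(mask(im,"red"),(100,170,150,205),5);b=comps(mask(im,"black"),(178,175,205,202),5);print(r,b)
red=onz(m,max(r,key=lambda x:x[0][4])[1],.111)[0];ball=onz(m,max(b,key=lambda x:x[0][4])[1],.111)[0];end=onz(m,[68,186.5],.111)[0]
print(red,ball,end,np.linalg.norm(red-ball),np.degrees(np.arctan2(*(ball-red)[1::-1])),np.degrees(np.arctan2(*(ball-end)[1::-1])))
print("rim corners",np.round(onz(m,[[277,124],[275,251],[37,120],[66,250]],.118),4))
tcp=np.array([.5391,-.0407,.2507]);X=np.array([-.999,.048,0]);Y=np.array([.048,.999,0])
# predicted hanger outline: handle top corners & guard corners for zero offset
for nm,h,a,bb in(("handle",.037,.02,.011),("guard",-.011,.03,.02)):
    print(nm,np.round(proj(m,[tcp+[0,0,h]+X*i*a+Y*j*bb for i,j in((1,1),(1,-1),(-1,-1),(-1,1))]),1).tolist())
```

```text
[([21, 13, 13, 9, 108], array([126.7962963 , 186.97222222]))] [([0, 0, 2, 9, 14], array([178.35714286, 179.71428571])), ([7, 7, 12, 12, 127], array([190.26771654, 187.53543307])), ([0, 17, 5, 10, 38], array([179.47368421, 196.15789474]))]
[ 0.51992138 -0.19607936  0.111     ] [ 0.52339115 -0.13388418  0.111     ] [ 0.51684381 -0.25285764  0.111     ] 0.06229188596848381 86.80686781519921 86.85007882730046
rim corners [[ 0.4669 -0.0442  0.118 ]
 [ 0.5936 -0.0536  0.118 ]
 [ 0.4544 -0.2569  0.118 ]
 [ 0.5816 -0.2684  0.118 ]]
handle [[310.9, 270.6], [257.6, 270.6], [260.1, 348.5], [308.5, 348.5]]
guard [[320.3, 210.7], [248.6, 210.7], [252.4, 302.3], [316.7, 302.3]]
```

View pics/w3c.png

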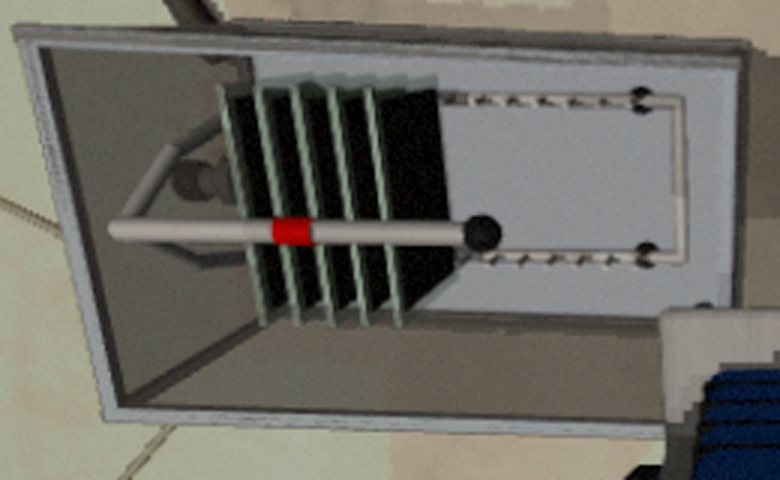

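View pics/w3d.png

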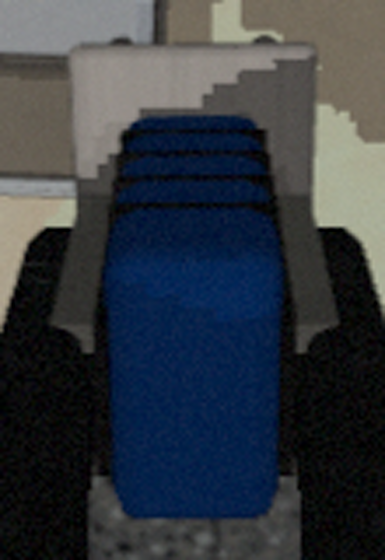

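Rail measured by three cameras: band ≈ (0.520, -0.1935), ball ≈ (0.523, -0.133), yaw ≈ 86.9°, tool yaw 87.2°. The tank's end wall is about 80 mm beyond the ball. Now I move over the gap and down.

Call:
{"op": "play_rows", "data": {
  "commands": [
    [[0, 0, 0, 0.0058, -0.0274, 0, 1], [0, 0, 0, 0.0058, -0.0274, 0, 1], [0, 0, 0, 0, 0, 0, 1], [0, 0, 0, 0, 0, 0.03, 1], [0, 0, 0, 0, 0, 0.03, 1], [0, 0, 0, 0, 0, 0.02, 1], [0, 0, 0, 0, 0, 0.0147, 1], [0, 0, 0, 0, 0, 0, 1]]
  ]
}}

```text
time_s: 7.42
tcp_pos: [0.5244, -0.094, 0.1552]
eef_rot: [[-0.999, 0.048, -0.002], [0.048, 0.999, 0.001], [0.002, 0.0, -1.0]]
force: [-0.5, 0.0, -0.7]
opening: 0.0209
```

```bash
python3 look.py w4
python3 - <<'E'
from h import *
from cell import imaging
w=cv2.imread("pics/w4.png");s=imaging.read_camera("scene")[:,:,::-1];t=imaging.read_camera("top")[:,:,::-1]
cv2.imwrite("pics/s4.png",s);cv2.imwrite("pics/t4.png",t)
a=cv2.resize(s[180:295,270:385],(400,400),interpolation=cv2.INTER_CUBIC);b=cv2.resize(t[170:240,278:364],(400,326),interpolation=cv2.INTER_CUBIC)
b=np.vstack([b,np.zeros((74,400,3),np.uint8)]);cv2.imwrite("pics/c4.png",np.hstack([a,b]))
E
```

```text
7.425 [ 0.5244 -0.094   0.1552] [[-0.999, 0.048, -0.002], [0.048, 0.999, 0.001], [0.002, 0.0, -1.0]] F [-0.47  0.02 -0.67] op 0.02094954597796244 q [-0.18  0.23 -0.33  1.01  0.   -0.13]
```

View pics/w4.png

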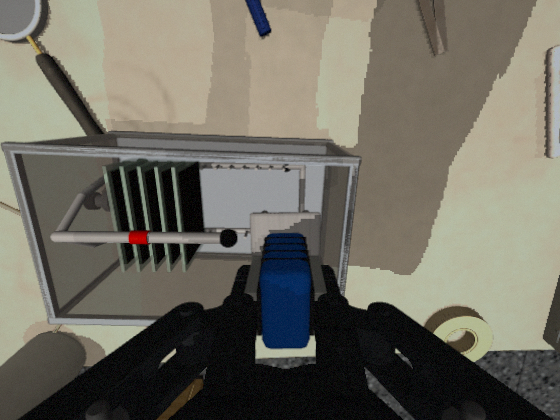

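View pics/c4.png

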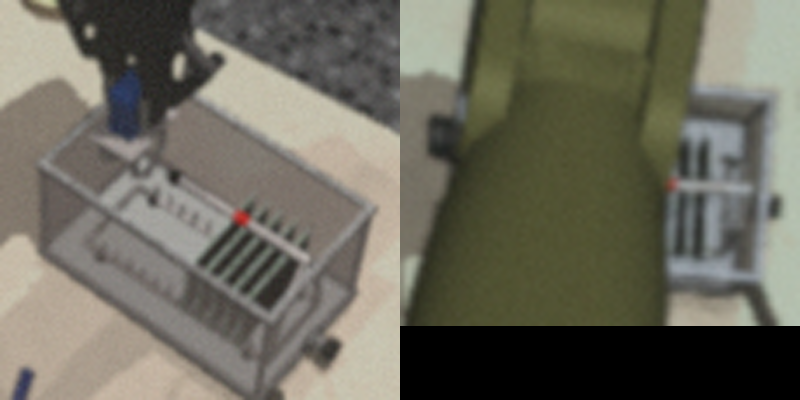

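Run:
```python
from h import *
im=cv2.imread("pics/w4.png")[:,:,::-1].copy();m=np.load("pics/w4.npy",allow_pickle=True).item()
r=comps(mask(im,"red"),(120,220,160,260),5);b=comps(mask(im,"black"),(215,225,242,252),20);print(r,b)
R=max(r,key=lambda x:x[0][4])[1];B=max(b,key=lambda x:x[0][4])[1]
tcp=np.array([.5244,-.0940,.1552]);X=np.array([-.999,.048,0]);Y=np.array([.048,.999,0])
for z in(.106,.111):
  for n,p in(("red",R),("ball",B),("end",[55,238])):
    P=onz(m,p,z)[0];print(z,n,np.round(P,4),"tool x,y",np.round([(P-tcp)@X,(P-tcp)@Y],4))
g=onz(m,[[250,213],[320,213]],tcp[2]-.011);print("guard front edge tool x",(g-tcp)@X,(g-tcp)@Y)
cv2.imwrite("pics/w4c.png",cv2.resize(im[190:300,200:350,::-1],None,fx=5,fy=5,interpolation=cv2.INTER_CUBIC))
```

```text
[([9, 12, 19, 12, 213], array([137.54460094, 237.5258216 ]))] [([5, 4, 17, 18, 254], array([227.83858268, 237.51181102]))]
0.106 red [ 0.5222 -0.199   0.106 ] tool x,y [-0.0029 -0.105 ]
0.106 ball [ 0.5254 -0.1349  0.106 ] tool x,y [-0.003  -0.0408]
0.106 end [ 0.5197 -0.2566  0.106 ] tool x,y [-0.0031 -0.1627]
0.111 red [ 0.5202 -0.1962  0.111 ] tool x,y [-0.0007 -0.1023]
0.111 ball [ 0.5233 -0.1337  0.111 ] tool x,y [-0.0008 -0.0397]
0.111 end [ 0.5177 -0.2523  0.111 ] tool x,y [-0.0009 -0.1585]
guard front edge tool x [0.02866414 0.02866689] [-0.0193459   0.01981989]
```

View pics/w4c.png

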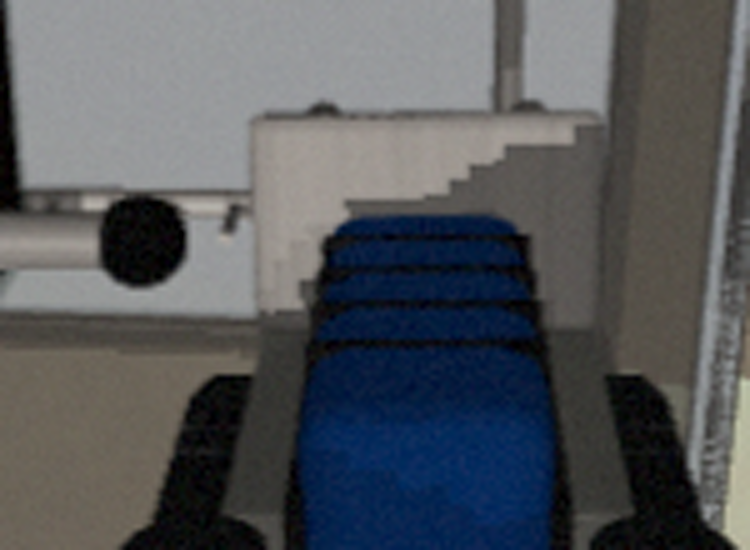

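The wrist view shows the rail parallel to the tool's y axis, and the ball at (228,238) lies within 1 mm laterally of the hanger's middle. I thread it slowly.

Call:
{"op": "play_rows", "data": {
  "commands": [
    [[0, 0, 0, 0, -0.005, 0, 1], [0, 0, 0, 0, -0.005, 0, 1], [0, 0, 0, 0, -0.005, 0, 1], [0, 0, 0, 0, -0.005, 0, 1], [0, 0, 0, 0, -0.005, 0, 1], [0, 0, 0, 0, -0.005, 0, 1], [0, 0, 0, 0, -0.005, 0, 1], [0, 0, 0, 0, -0.005, 0, 1]]
  ]
}}

```text
time_s: 8.57
tcp_pos: [0.523, -0.1349, 0.1561]
eef_rot: [[-0.999, 0.049, -0.0], [0.049, 0.999, 0.0], [0.0, 0.0, -1.0]]
force: [0.3, -0.9, -0.8]
opening: 0.0212
```

```bash
cat > sc.py <<'E'
import sys
from h import *
from cell import imaging
s=imaging.read_camera("scene")[:,:,::-1]
cv2.imwrite(f"pics/{sys.argv[1]}.png",cv2.resize(s[150:300,265:390],(625,750),interpolation=cv2.INTER_CUBIC)[:600])
E
python3 look.py w5;python3 sc.py s5
```

```text
8.575 [ 0.523  -0.1349  0.1561] [[-0.999, 0.049, -0.0], [0.049, 0.999, 0.0], [0.0, 0.0, -1.0]] F [ 0.29 -0.85 -0.85] op 0.0211672757768868 q [-0.25  0.24 -0.31  1.01 -0.   -0.2 ]
```

View pics/s5.png

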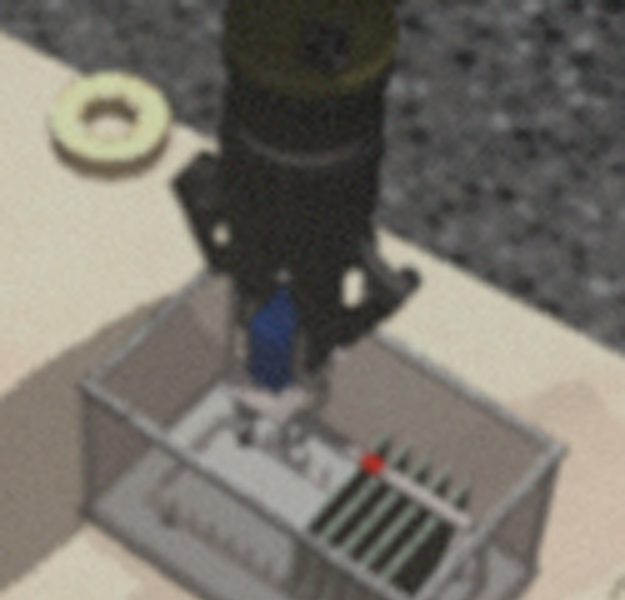

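View pics/w5.png

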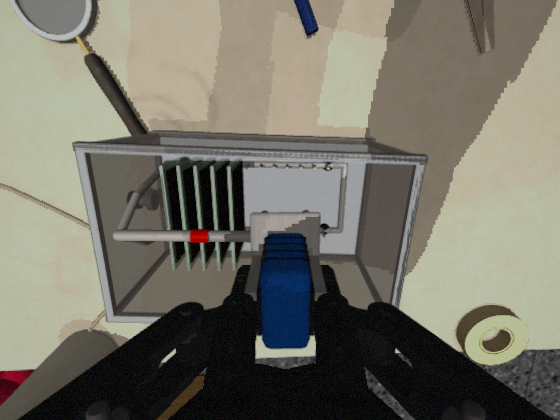

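Force stays near zero, the ball is passing through the loops, and the rack hasn't moved. I go on.

Call:
{"op": "play_rows", "data": {
  "commands": [
    [[0, 0, 0, 0, -0.005, 0, 1], [0, 0, 0, 0, -0.005, 0, 1], [0, 0, 0, 0, -0.005, 0, 1], [0, 0, 0, 0, -0.005, 0, 1], [0, 0, 0, 0, -0.005, 0, 1], [0, 0, 0, 0, -0.005, 0, 1], [0, 0, 0, 0, -0.005, 0, 1], [0, 0, 0, 0, -0.005, 0, 1]]
  ]
}}

```text
time_s: 9.68
tcp_pos: [0.5211, -0.1749, 0.1561]
eef_rot: [[-0.999, 0.049, 0.0], [0.049, 0.999, -0.0], [-0.0, -0.0, -1.0]]
force: [0.2, -0.8, -0.3]
opening: 0.0215
```

```bash
python3 look.py w6;python3 sc.py s6;  python3 - <<'E'
from h import *
im=cv2.imread("pics/w6.png")[:,:,::-1].copy();m=np.load("pics/w6.npy",allow_pickle=True).item()
im5=cv2.imread("pics/w5.png")[:,:,::-1].copy();m5=np.load("pics/w5.npy",allow_pickle=True).item()
for i,mm in((im5,m5),(im,m)):
  r=comps(mask(i,"red"),(150,210,300,260),5);print(r,[onz(mm,x[1],.111) for x in r])
E
```

```text
9.675 [ 0.5211 -0.1749  0.1561] [[-0.999, 0.049, 0.0], [0.049, 0.999, -0.0], [-0.0, -0.0, -1.0]] F [ 0.22 -0.77 -0.28] op 0.021462342878634768 q [-0.32  0.26 -0.29  1.02 -0.   -0.27]
[([40, 20, 18, 13, 220], array([198.49090909, 236.32272727]))] [array([[ 0.52039028, -0.19518753,  0.111     ]])]
[] []
```

View pics/w6.png

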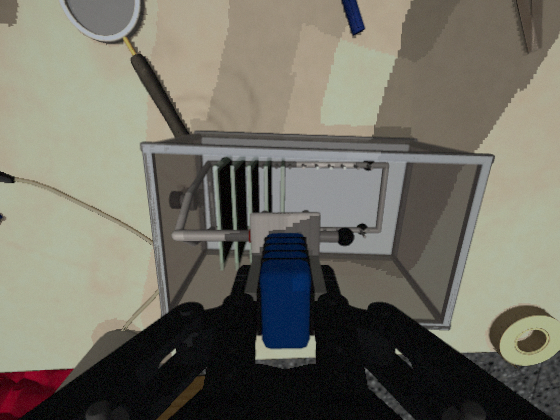

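View pics/s6.png

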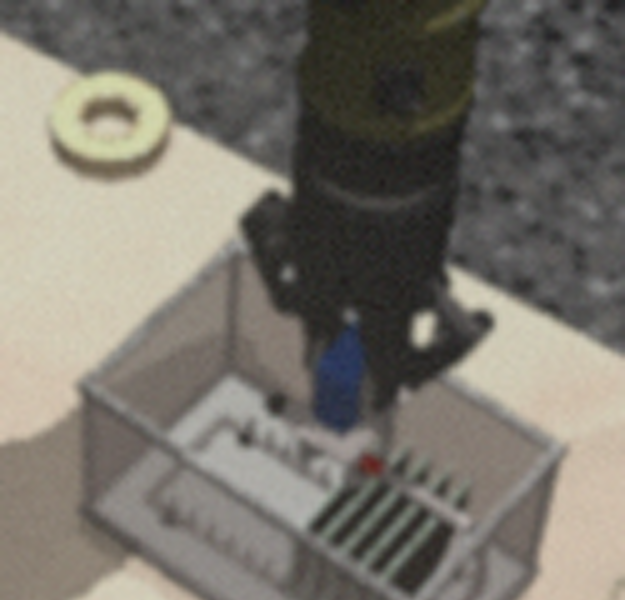

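Run:
```python
from h import *
im=cv2.imread("pics/w6.png")[:,:,::-1].copy();m=np.load("pics/w6.npy",allow_pickle=True).item()
b=comps(mask(im,"black"),(332,222,360,250),30);B=max(b,key=lambda x:x[0][4])[1]
P=onz(m,B,.111)[0];print(b,P,P-0.06*np.array([.055,.9985,0]))
```

```text
[([3, 5, 19, 19, 241], array([344.77178423, 236.11618257]))] [ 0.52332442 -0.13286868  0.111     ] [ 0.52002442 -0.19277868  0.111     ]
```

Call:
{"op": "play_rows", "data": {
  "commands": [
    [[0, 0, 0, 0, -0.005, 0, 1], [0, 0, 0, 0, -0.005, 0, 1], [0, 0, 0, 0, -0.005, 0, 1], [0, 0, 0, 0, -0.003, 0, 1], [0, 0, 0, 0, 0, 0, 1], [0, 0, 0, 0, 0, 0, 1], [0, 0, 0, 0, 0, 0, 1], [0, 0, 0, 0, 0, 0, 1]]
  ]
}}

```text
time_s: 10.78
tcp_pos: [0.5203, -0.1924, 0.1561]
eef_rot: [[-0.999, 0.049, 0.0], [0.049, 0.999, 0.0], [-0.0, 0.0, -1.0]]
force: [-0.5, -0.7, -1.5]
opening: 0.021
```

```bash
python3 look.py w7;python3 sc.py s7;  python3 - <<'E'
from h import *
im=cv2.imread("pics/w7.png")[:,:,::-1].copy();m=np.load("pics/w7.npy",allow_pickle=True).item()
b=comps(mask(im,"black"),(350,215,420,255),60)
for x in b:
  P=onz(m,x[1],.111)[0];print(x,P,P-0.06*np.array([.055,.9985,0]))
E
```

```text
10.775 [ 0.5203 -0.1924  0.1561] [[-0.999, 0.049, 0.0], [0.049, 0.999, 0.0], [-0.0, 0.0, -1.0]] F [-0.46 -0.74 -1.54] op 0.021011606581285456 q [-0.35  0.27 -0.28  1.02  0.   -0.31]
([13, 9, 21, 22, 312], array([372.16346154, 234.50320513])) [ 0.52216484 -0.13134304  0.111     ] [ 0.51886484 -0.19125304  0.111     ]
```

View pics/w7.png

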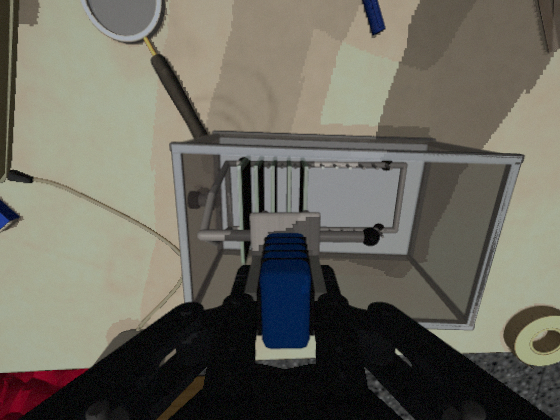

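View pics/s7.png

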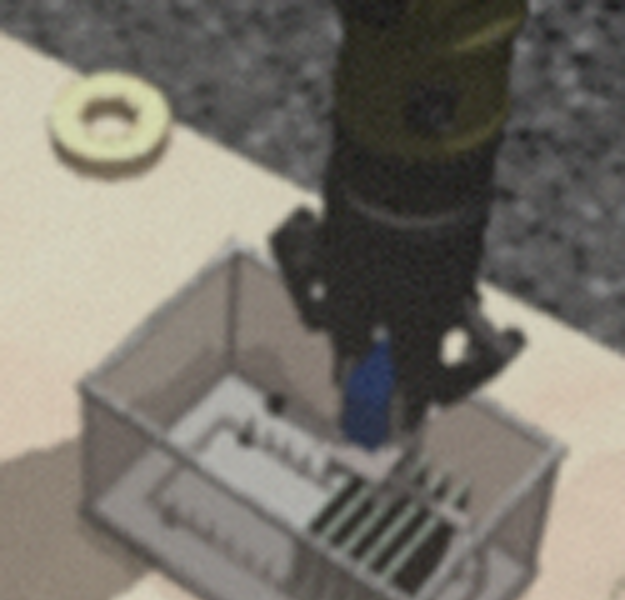

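Call:
{"op": "play_rows", "data": {
  "commands": [
    [[0, 0, 0, 0, 0, -0.003, 1], [0, 0, 0, 0, 0, -0.003, 1], [0, 0, 0, 0, 0, -0.002, 1], [0, 0, 0, 0, 0, -0.002, 1], [0, 0, 0, 0, 0, -0.002, 1], [0, 0, 0, 0, 0, -0.002, 1], [0, 0, 0, 0, 0, 0, 1], [0, 0, 0, 0, 0, 0, 1]]
  ],
  "grip_force": 90
}}

```text
time_s: 11.88
tcp_pos: [0.5202, -0.1925, 0.17]
eef_rot: [[-0.999, 0.049, -0.0], [0.049, 0.999, 0.0], [0.0, 0.0, -1.0]]
force: [-0.7, 1.3, -4.7]
opening: 0.0209
```

```bash
python3 look.py w8;python3 sc.py s8
```

```text
11.875 [ 0.5202 -0.1925  0.17  ] [[-0.999, 0.049, -0.0], [0.049, 0.999, 0.0], [0.0, 0.0, -1.0]] F [-0.71  1.3  -4.73] op 0.02089899569625215 q [-0.35  0.26 -0.26  1.05  0.   -0.31]
```

View pics/w8.png

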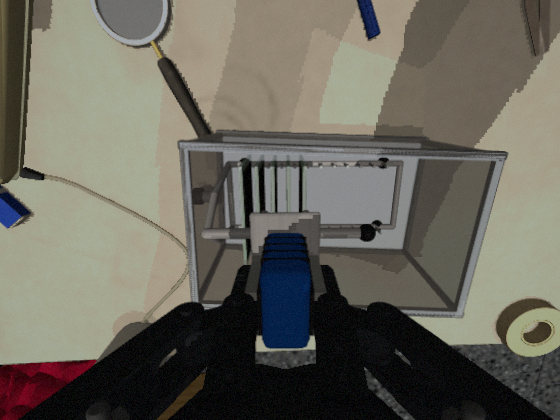

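View pics/s8.png

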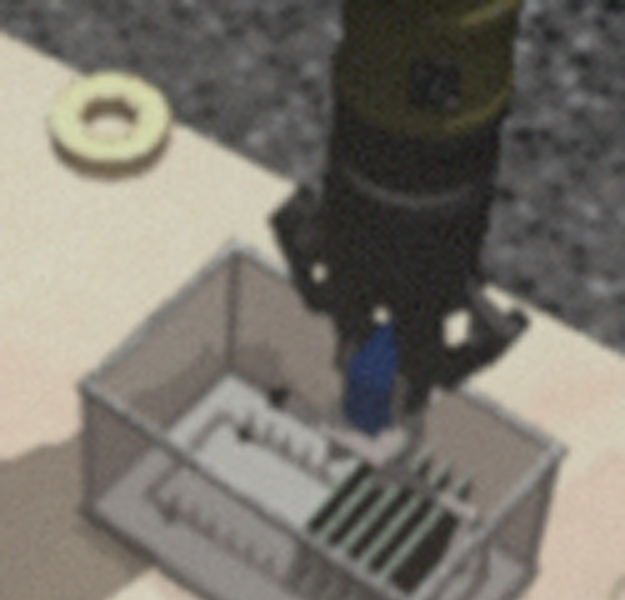

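Downward force rose by about 4 N, matching a rack of roughly 0.4 kg now hanging just off the tank's floor. I lift straight up.

Call:
{"op": "play_rows", "data": {
  "commands": [
    [[0, 0, 0, 0, 0, -0.004, 1], [0, 0, 0, 0, 0, -0.008, 1], [0, 0, 0, 0, 0, -0.01, 1], [0, 0, 0, 0, 0, -0.01, 1], [0, 0, 0, 0, 0, -0.01, 1], [0, 0, 0, 0, 0, -0.01, 1], [0, 0, 0, 0, 0, -0.008, 1], [0, 0, 0, 0, 0, -0.004, 1], [0, 0, 0, 0, 0, 0, 1]]
  ]
}}

```text
time_s: 13.1
tcp_pos: [0.5204, -0.1926, 0.2343]
eef_rot: [[-0.999, 0.049, 0.0], [0.049, 0.999, -0.0], [-0.0, -0.0, -1.0]]
force: [-0.5, 0.1, -5.4]
opening: 0.0212
```

```bash
python3 look.py w9;python3 sc.py s9
```

```text
13.1 [ 0.5204 -0.1926  0.2343] [[-0.999, 0.049, 0.0], [0.049, 0.999, -0.0], [-0.0, -0.0, -1.0]] F [-0.45  0.09 -5.37] op 0.021151037163940806 q [-0.35  0.23 -0.15  1.19  0.   -0.31]
```

View pics/w9.png

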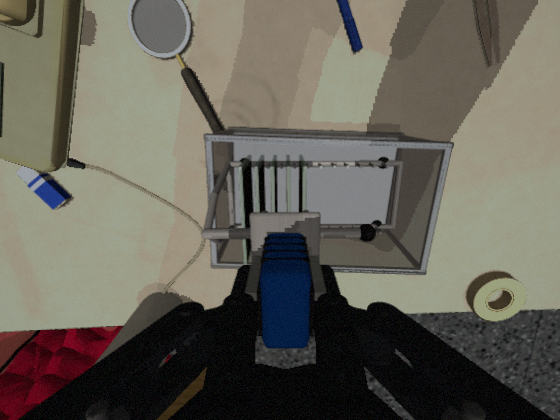

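View pics/s9.png

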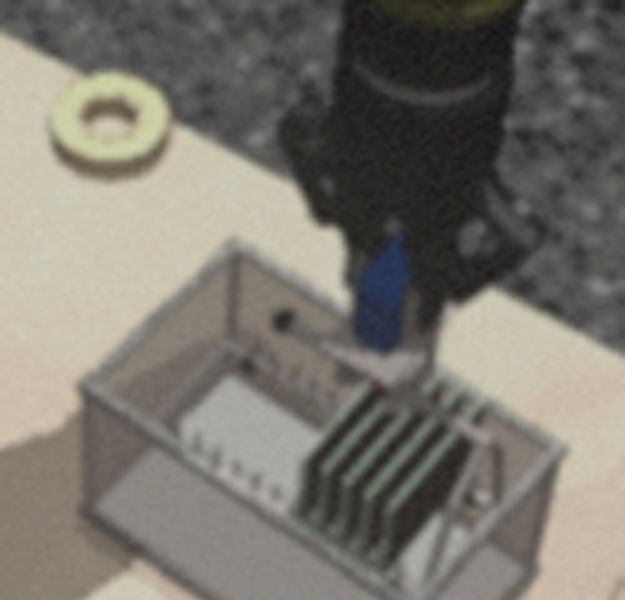

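The rack rises level and has the same position in the wrist view as before (ball at 368,233). I lift the rest of the way.

Call:
{"op": "play_rows", "data": {
  "commands": [
    [[0, 0, 0, 0, 0, -0.005, 1], [0, 0, 0, 0, 0, -0.009, 1], [0, 0, 0, 0, 0, -0.01, 1], [0, 0, 0, 0, 0, -0.01, 1], [0, 0, 0, 0, 0, -0.01, 1], [0, 0, 0, 0, 0, -0.01, 1], [0, 0, 0, 0, 0, -0.01, 1], [0, 0, 0, 0, 0, -0.01, 1], [0, 0, 0, 0, 0, -0.008, 1], [0, 0, 0, 0, 0, -0.005, 1], [0, 0, 0, 0, 0, -0.003, 1], [0, 0, 0, 0, 0, 0, 1]]
  ]
}}

```text
time_s: 14.7
tcp_pos: [0.5203, -0.1925, 0.3241]
eef_rot: [[-0.999, 0.049, 0.0], [0.049, 0.999, -0.0], [-0.0, -0.0, -1.0]]
force: [0.4, -0.1, -5.3]
opening: 0.021
```

Call:
{"op": "play_rows", "data": {
  "commands": [
    [[0, 0, 0, 0, 0, 0, 1], [0, 0, 0, 0, 0, 0, 1], [0, 0, 0, 0, 0, 0, 1], [0, 0, 0, 0, 0, 0, 1], [0, 0, 0, 0, 0, 0, 1], [0, 0, 0, 0, 0, 0, 1], [0, 0, 0, 0, 0, 0, 1], [0, 0, 0, 0, 0, 0, 1], [0, 0, 0, 0, 0, 0, 1], [0, 0, 0, 0, 0, 0, 1], [0, 0, 0, 0, 0, 0, 1], [0, 0, 0, 0, 0, 0, 1]]
  ]
}}

```text
time_s: 16.2
tcp_pos: [0.5202, -0.1925, 0.3241]
eef_rot: [[-0.999, 0.049, -0.0], [0.049, 0.999, 0.0], [0.0, 0.0, -1.0]]
force: [0.3, -0.2, -5.0]
opening: 0.0215
```

```bash
python3 look.py w10;python3 sc.py s10; for i in 1 2 3 4; do python3 - <<'E'
from h import *
from cell import imaging
a=imaging.read_camera("wrist").copy();b=comps(mask(a,"black"),(335,190,420,260),60);print([(x[0][4],np.round(x[1],2)) for x in b])
E
done
```

```text
16.2 [ 0.5202 -0.1925  0.3241] [[-0.999, 0.049, -0.0], [0.049, 0.999, 0.0], [0.0, 0.0, -1.0]] F [ 0.34 -0.18 -5.02] op 0.021507769531636693 q [-0.35  0.21  0.02  1.39  0.   -0.31]
[(377, array([369.68, 226.5 ]))]
[(374, array([369.66, 226.33]))]
[(376, array([369.59, 226.36]))]
[(373, array([369.62, 226.31]))]
```

View pics/w10.png

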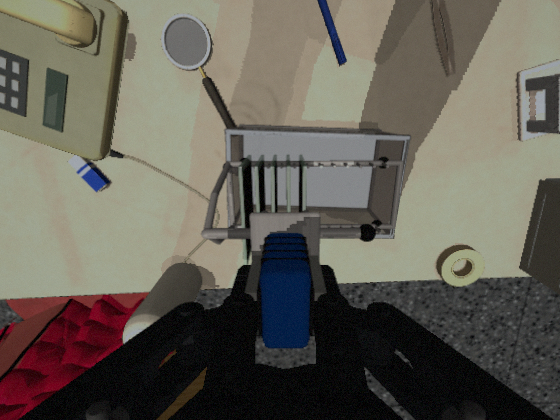

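View pics/s10.png

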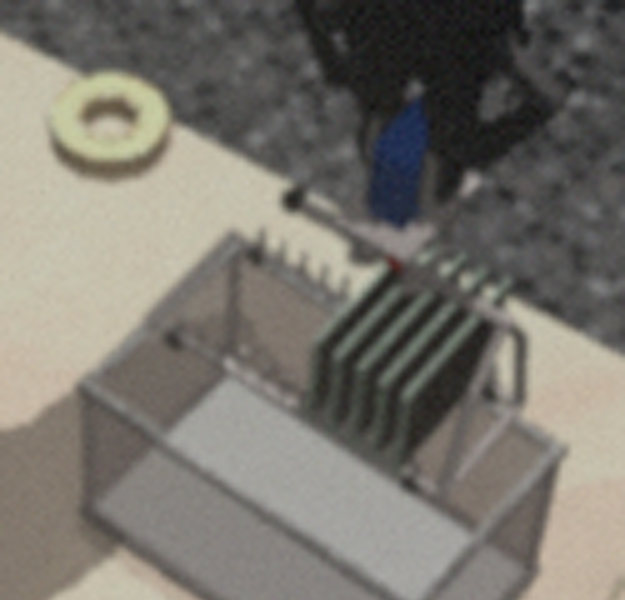

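Run:
```python
from h import *
from cell import imaging
m=np.load("pics/w10.npy",allow_pickle=True).item();s=imaging.camera_model("scene");t=imaging.camera_model("top")
im=cv2.imread("pics/w10.png")[:,:,::-1].copy();b=comps(mask(im,"black"),(350,215,385,250),60);print(b)
B=max(b,key=lambda x:x[0][4])[1]
def T(w,sc):
    a=ray(m,w);c=ray(s,sc);return tri([(a[0],a[1][0]),(c[0],c[1][0])])
print("ball",T(B,[323.6,189.6]))
u=np.array([.055,.9985,0]);ms=np.array([.5203,-.1925,.270])
for n,p in(("ball",ms+.06*u),("Aend",ms-.056*u),("band",ms),("feet+y",ms+[0,0,-.106]+.115*u)):
    print(n,"scene crop",(proj(s,p)[0]-[265,150])*5,"wrist",proj(m,p)[0])
    for deg in(5,):
        q=p.copy();d=(p-ms)@u;q[2]+=d*np.tan(np.radians(deg));print("   5deg",(proj(s,q)[0]-[265,150])*5,proj(m,q)[0])
```

```text
[([6, 0, 27, 26, 327], array([369.59021407, 229.18348624]))]
ball [ 0.52161936 -0.13328104  0.27210134]
ball scene crop [289.72950251 196.6798123 ] wrist [367.03939052 231.52256003]
   5deg [290.29715782 189.23019984] [368.99751146 234.36196673]
Aend scene crop [499.6396691  319.12416901] wrist [207.89269368 230.62458354]
   5deg [498.40026187 325.88976177] [209.54416162 228.10931305]
band scene crop [396.4474457  258.87992324] wrist [284.75025916 231.02611575]
   5deg [396.4474457  258.87992324] [284.75025916 231.02611575]
feet+y scene crop [190.75004367 283.26141802] wrist [392.31223754 193.73330127]
   5deg [191.16407576 270.59872692] [395.67978417 196.27787314]
```

Checks agree. The ball triangulates to z = 0.272 (0.270 expected), so the feet are about 45 mm above the rim. Tilt along the rail is under about 1°, and the ball stayed within 0.2 px over four pictures. I hand in.

```bash
python3 -c "
from cell import bot
print(bot.hand_in()); s=bot.read_state(); print(s['time_s'],s['tcp_pos'],s['force'],s['opening'])"
```

```text
the job is handed in; nothing more can be done
None
the job is handed in; nothing more can be done
```

The rack is hanging from the blue-handled hanger over the tank, level and still, and the job is handed in; no verdict came back. The robot's clock stood at about 16.5 s of the 58 s.

**What I did:** I took the hanger from its fork stand and lowered it into the gap beyond the rail's ball. I threaded it along to the red band while the rack stood in the tank. I held it there for about half a second, then lifted the rack straight up.

**Last checks before handing in:**
- **Height:** the rail is at about z = 0.27 m, so the feet are about 45 mm above the rim.
- **Level:** tilt along the rail is under about 1°. I did not measure the swing about the rail separately.
- **At rest:** the ball moved less than 0.2 px over four wrist pictures.
- **Load and grip:** the downward force on the wrist was about 5 N, which fits the rack plus the hanger. The fingers were 21 mm apart on the 22 mm handle.
- **Centring:** the hanger was within about 2 mm of the red band along the rail. The rack's centre is about 7 mm from the tank's.
- **Surroundings:** nothing round about was touched as far as the pictures show.

**What disagreed:** the wrist camera read the distance from ball to band as 62 mm, not 60 mm, which put the band up to 3.5 mm from where the other two cameras did. I mainly used the scene and top cameras for the stopping point, and the ball seen from close up agreed to within 2 mm.

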